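# Open the tension arm of a label unwinder for threading

### The arm

A 7-joint arm with a two-finger parallel gripper is mounted at the origin on the work surface. World frame = base frame: x ahead of the robot, y to its left, z up, the work surface at z = 0. Lengths are in m, angles in rad, forces in N, time in s.
With the tool pointing down it reaches from about 0.425 to 0.925 m from the base axis. Payload 6.8 kg.
Tool frame: the origin (TCP) lies at the very end of the fingers, on their centre line; the grasp point (between the pads) lies 19 mm behind it; z points along the fingers, y is the line along which they close (so a half turn about z gives the same grasp; the last joint's range is limited). The gripper opens to 85 mm and grips with 20 to 120 N. Pads are 22 mm wide; open, the fingers measure 114 mm over their backs; the gripper's body (76 mm by 85 mm) begins 54 mm behind the grasp point. The pads swing forward as they close: fully open they stand 13 mm farther back than shut.
Start: joints at [1.03, 0.477, 0.022, 1.555, -0.011, 1.109, -0.083], TCP at [0.283, -0.613, 0.231] pointing down, gripper open.
Joint ranges: [-2.96, 2.96], [-0.34, 2.1], [-1.41, 1.46], [0.24, 2.44], [-1.37, 4.51], [0.17, 1.92], [-2.96, 2.96]. Speed limits (rad/s): [2.39, 2.39, 3.14, 3.14, 3.14, 3.14, 3.14].

### API

Orientations are given as a unit quaternion [w, x, y, z].
In Python, from station import bot gives the robot as it stands.
- The arm moves only by the tool jog_arm, never from a script. Its argument "motion" is a list of rows, each a list of 7 numbers: the turn, a rotation vector about the tool's x, y, z in rad, then the shift along the tool's x, y, z in mm, then the finger opening in mm, from 0 to 85.4. A call has 1 to 10 rows; each row is the pose to reach, as a shift and turn from the pose commanded when the call began, along the tool's axes at that moment; what a row does not reach only later rows make up. A row lasts 1/8 s, in which the tool goes at most 62.5 mm and 10.7 degrees, less where a joint would pass 70% of its speed; a pose out of reach is approached as far as the arm can. A call with a gripper value outside its range is refused whole. The fingers move at their own pace and stop on an object; "grip_force" is the grip in N (left out, the last holds). Time passes only in rows, so rows that repeat a pose let the fingers close. It gives the time, the measured TCP pose, the force, the opening and the grip force at its end, in the units of the state.
- bot.get_obs(): the state, without advancing time (a new reading comes with each control period).
- bot.read_camera(name): name is "side" or "top" or "wrist"; returns a dict with "pixels" (400x640x3 uint8, red, green, blue), "camera_matrix" (3x3 intrinsics, pixels), "T" (4x4, takes a point from camera to world coordinates); the wrist camera has in their place "tool_from_camera" (4x4, takes a point from camera to tool coordinates, whose origin is the TCP and whose axes are the flange's). Camera axes: x right, y down, z forward; pixel columns grow to the right and rows downward; lengths in m; the calibration is good to about 2 mm. A picture is of the moment at which its call begins: read the wrist's pose just before it. There is no depth.
- bot.hand_in(): hands the job in; it is judged then, once.
Trained networks look in a picture, given as the dict that the camera call returned (one of the last four; its "shot" number tells which), for a name from the list of things; names that differ only in an ending like _2 or _b are one class to them, and where a whole thing is asked for, a point or a joint stands for the part that bears it (a point fixed in the world has none). Each returns a list of dicts, best first, with "score" (0 to 1); they miss things now and then, are a little off and sometimes report something else, mostly with a low value. They report only what shows in the picture. A call takes as long as a camera call. They do not tell look-alikes from the thing itself.
- bot.spot_in(thing, picture): "xy" ([column, row] in pixels, amid what is visible of it).
- bot.tip_of(thing, picture): "xy" ([column, row] in pixels: a listed point, or the origin of a listed thing).
The state is a dict: "t": time; "q": joint angles; "joint_vel": joint speeds; "joint_torque": joint torques, N m; "eef_pos": TCP position; "tool_rot": TCP orientation; "contact_force": force on the tool from outside, world axes, zero at the start; "torque": the same for the moment, N m; "gripper_width": opening from 0.0 (shut) to 1.0 (fully open); "grasp_force": force on a finger pad.
Only numpy, scipy, OpenCV 4.12 (cv2) and the standard library are available. Lean on these libraries where they do the work, as an engineer would, in place of code of your own. Each camera call takes 0.05 s, during which the arm holds its last target. There are 200 camera calls.

### The job

A fresh roll has been put on the label unwinder and must be threaded. First let the reel brake off by pressing the sprung hand treadle all the way down to its stop and letting it come right up again; then take the unwinder's spring-loaded tension arm by its upright roller, wind it against its spring until it is fully home at the far stop pin, and keep holding it there: finish while still holding the arm at the stop, do not let go. Do not disturb the other things on the bench.

Things in the scene. Friction and masses are not known exactly. Their poses are not given: they have to be found in the camera images.
- unwinder: Label unwinder, fixed: grey plate 200 x 300 x 12 mm (x, y, z) with a white paper roll lying flat (140 mm dia on a 156 mm black disc, top at 108 mm, spindle to 118 mm) at x +10, y +70 mm. Origin: centre of the underside, z up. The tension arm swings on a dark post with a coil spring at x +30, y -60 mm, between two black rubber pins (14 mm dia, top at 55 mm).
- pivot (a point): Point on the vertical axis of the tension arm's hinge, on top of the pivot cap (34 mm dia), 52 mm above the bench.
- stop_pin (a point): Top centre of the stop pin (14 mm dia, top 55 mm above the bench) that the arm must be wound to; of the two pins it is the one on the plate's -x side, nearer the robot. The flat arm meets this pin 70 mm from the pivot axis.
- roller_top (a point): Centre of the top of the upright steel roller on the free end of the tension arm: a smooth cylinder 24 mm dia, 66 mm tall, top 112 mm above the bench, axis 130 mm from the pivot axis. The roller does not turn on the arm. It can be gripped from above or pushed.
- tension_arm (a joint): Angle of the arm about its vertical pivot, rad: 0 at rest on the first pin, growing clockwise seen from above, 1.30 at the far stop pin. The bar points to -75 degrees in the unwinder's x-y plane at 0 and to -149.5 at the stop. Its spring pushes back with 2 N at the roller at rest, 6.6 N at the stop, and swings the arm back if let go. Bar: aluminium, 18 mm wide, 36 to 46 mm above the bench.
- treadle: Hand treadle of the reel brake, fixed to the bench, left or right of the unwinder: dark steel base 140 x 90 x 16 mm (x, y, z) with a hinged aluminium pedal 115 x 62 x 8 mm above it. Origin: centre of the underside, z up; the pedal's hinge lies along y at x +55 mm, 32 mm above the bench, and its free raised end points to -x (towards the robot).
- pedal_pad (a point): Centre of the top of the black rubber pad (55 x 54 mm) on the pedal, the place to press, 85 mm from the hinge line; about 61 mm above the bench at rest and 39 mm with the pedal at its stop.
- pedal (a joint): Angle of the pedal, rad: 0 up at rest, 0.26 pressed to its stop, where the pedal is level. Its spring needs about 4.5 N on the pad to start and 9 N at the stop, and lifts it again when it is let go.
- bin: Grey plastic bin 120 x 100 x 60 mm of crown caps, on the other side of the unwinder from the treadle; leave alone. Origin: centre of the underside.
- bottle: Amber glass bottle, 62 mm dia, 210 mm tall, standing; leave alone. Origin: centre of the underside.
- core: Empty cardboard label core standing on end, 82 mm outside dia, 55 mm tall; leave alone. Origin: centre of the underside.
- carton: Small cardboard carton 130 x 90 x 70 mm; leave alone. Origin: centre of the underside.
Not all that is in view belongs to the job. Leave any blue look-alike of the treadle alone.

How it is judged:
By the outcome, as a careful person would: the job done as asked, in the order asked, and still so for the second after the job is handed in, while the arm keeps its last pose, push and grip.
It also fails if it takes over 54 s, if anything falls off the work surface, if the arm or the gripper's body presses on something with over 40 N, if the wrist force passes 120 N, or if a joint passes its speed limit or range.

## Working session

There is one attempt and no reset: what is moved stays moved. The work goes in short steps, Python scripts to look and compute and a tool call to move; the robot and the scene stay as the last step left them, time stands still between calls to the robot, and variables do not carry over. Pictures are saved under pics/ and viewed, at most 10 in all, crops included, and the job is handed in when it is done.

Besides the shell and the picture viewer there is one more tool, called after ">>>" in YAML: its name, and indented under it one key for each argument. jog_arm: Moves the arm, as the interface text tells. Its arguments: {"type":"object","properties":{"motion":{"type":"array"},"grip_force":{"type":"number"}},"required":["motion"]}

```bash
ls; mkdir -p pics
cat > h.py <<'E'
import numpy as np, cv2
from station import bot
from scipy.spatial.transform import Rotation as R
def ray(p,xy,T=None):
    T=p["T"] if T is None else T; T=np.array(T)
    d=T[:3,:3]@np.linalg.inv(p["camera_matrix"])@[xy[0],xy[1],1]
    return T[:3,3],d/np.linalg.norm(d)
def tri(rs):
    A=0;b=0
    for o,d in rs:
        P=np.eye(3)-np.outer(d,d);A=A+P;b=b+P@o
    x=np.linalg.solve(A,b);return x,[float(np.linalg.norm((np.eye(3)-np.outer(d,d))@(x-o))) for o,d in rs]
def atz(r,z): o,d=r; return o+d*(z-o[2])/d[2]
def save(p,n): cv2.imwrite("pics/"+n,cv2.cvtColor(p["pixels"],cv2.COLOR_RGB2BGR))
E
python3 - <<'E'
from h import *
np.set_printoptions(precision=3,suppress=True)
o=bot.get_obs();print(o["t"],o["eef_pos"],o["tool_rot"],o["gripper_width"])
s=bot.read_camera("side");t=bot.read_camera("top")
save(s,"s1.png");save(t,"t1.png")
Z=dict(pivot=.052,stop_pin=.055,roller_top=.112,pedal_pad=.061,unwinder=0,treadle=0,bin=0,bottle=0,core=0,carton=0)
for n,z in Z.items():
    for c,p in (("s",s),("t",t)):
        for e in bot.tip_of(n,p)[:3]:
            print(n,c,round(e["score"],2),np.round(e["xy"]),atz(ray(p,e["xy"]),z))
E
```

```text
pics
0.0 [ 0.283 -0.612  0.23 ] [-0.001  0.977  0.215 -0.   ] 1.00317309792504
pivot s 0.87 [335. 203.] [0.574 0.006 0.052]
pivot t 0.64 [323. 190.] [0.587 0.023 0.052]
stop_pin s 0.75 [316. 204.] [0.515 0.012 0.055]
stop_pin t 0.62 [324. 216.] [0.501 0.019 0.055]
roller_top s 0.95 [352. 215.] [ 0.593 -0.124  0.112]
roller_top t 0.89 [362. 184.] [ 0.594 -0.102  0.112]
roller_top t 0.27 [240. 155.] [0.697 0.287 0.112]
pedal_pad s 0.79 [279. 147.] [0.447 0.338 0.061]
pedal_pad s 0.74 [220. 149.] [0.241 0.362 0.061]
pedal_pad s 0.73 [337. 116.] [0.692 0.509 0.061]
pedal_pad t 0.91 [186. 163.] [0.684 0.479 0.061]
pedal_pad t 0.84 [211. 300.] [0.24  0.383 0.061]
pedal_pad t 0.76 [218. 233.] [0.449 0.364 0.061]
unwinder s 0.91 [325. 200.] [0.562 0.09  0.   ]
unwinder s 0.68 [351. 214.] [0.627 0.006 0.   ]
unwinder t 0.75 [303. 200.] [0.561 0.092 0.   ]
unwinder t 0.34 [364. 132.] [ 0.802 -0.126  0.   ]
treadle s 0.81 [288. 157.] [0.48  0.357 0.   ]
treadle s 0.68 [229. 158.] [0.27  0.393 0.   ]
treadle s 0.67 [343. 129.] [0.716 0.509 0.   ]
treadle t 0.95 [282. 276.] [0.307 0.166 0.   ]
treadle t 0.69 [224. 226.] [0.478 0.361 0.   ]
treadle t 0.61 [218. 286.] [0.276 0.378 0.   ]
bin s 0.68 [320. 309.] [ 0.46  -0.344  0.   ]
bin t 0.53 [365. 184.] [ 0.615 -0.122  0.   ]
bottle s 0.59 [356. 154.] [0.726 0.328 0.   ]
bottle t 0.97 [236. 156.] [0.72  0.325 0.   ]
bottle t 0.28 [364. 181.] [ 0.624 -0.119  0.   ]
core t 0.81 [364. 133.] [ 0.797 -0.124  0.   ]
carton s 0.83 [407. 331.] [ 0.659 -0.452  0.   ]
carton t 0.83 [456. 165.] [ 0.676 -0.441  0.   ]
carton t 0.36 [433. 226.] [ 0.465 -0.35   0.   ]
```

View pics/s1.png

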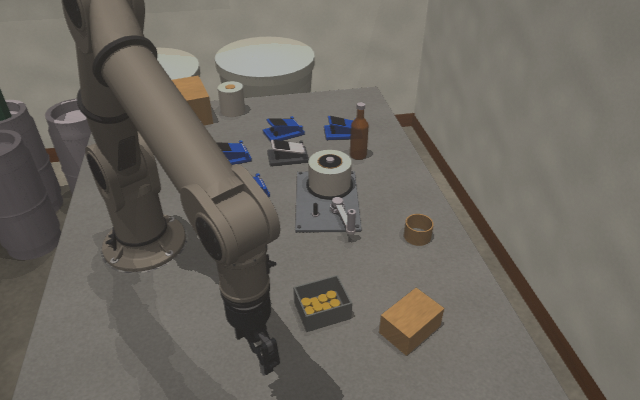

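View pics/t1.png

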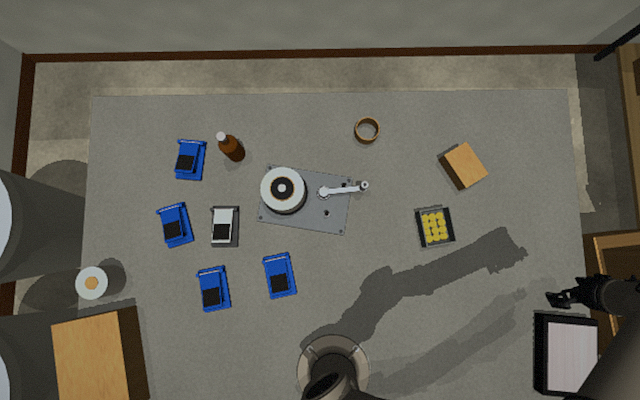

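The side and top views show the only non-blue treadle at top px (224,226) and side px (288,150). The unwinder roll is at top px (282,188), the arm roller at (363,184), the stop pin at (326,213), the bin at (435,227) and the bottle at (230,147).

```bash
cat >> h.py <<'E'
def row(pos,toolydeg,o=None):
    """row from present pose to tool-down pose with tool y at given world heading"""
    o=o or bot.get_obs(); R0=R.from_quat(np.roll(o["tool_rot"],-1))
    a=np.radians(toolydeg); y=np.array([np.cos(a),np.sin(a),0]); z=np.array([0,0,-1.]); 
    R1=R.from_matrix(np.c_[np.cross(y,z),y,z])
    rel=R0.inv()*R1
    return np.round(np.r_[rel.as_rotvec(),R0.inv().apply(np.array(pos)-o["eef_pos"])*1000],3)
def wristT(p,o):
    T=np.eye(4);T[:3,:3]=R.from_quat(np.roll(o["tool_rot"],-1)).as_matrix();T[:3,3]=o["eef_pos"]
    return T@np.array(p["tool_from_camera"])
E
python3 - <<'E'
from h import *
np.set_printoptions(precision=3,suppress=True)
s=bot.read_camera("side");t=bot.read_camera("top");w=bot.read_camera("wrist")
print(w["tool_from_camera"],w["camera_matrix"][0])
for n in ("pivot","stop_pin","roller_top"):
    print(n,tri([ray(p,bot.tip_of(n,p)[0]["xy"]) for p in (s,t)]))
print("pad",tri([ray(s,(279,147)),ray(t,(218,233))]))
print(row((.47,-.05,.30),0))
E
```

```text
[[-0.    -0.966 -0.259  0.066]
 [ 1.    -0.     0.    -0.   ]
 [-0.    -0.259  0.966 -0.142]
 [ 0.     0.     0.     1.   ]] [309.185   0.    317.617]
pivot (array([0.585, 0.021, 0.051]), [0.004095230573851298, 0.004095230573851205])
stop_pin (array([0.515, 0.016, 0.054]), [0.009891821644653145, 0.009891821644653154])
roller_top (array([ 0.6  , -0.102,  0.091]), [0.00041980555679278233, 0.0004198055567925539])
pad (array([0.45 , 0.372, 0.038]), [0.0009639140187769419, 0.0009639140187769941])
[   0.      -0.      -1.138  405.671 -432.53   -68.692]
```

>>> jog_arm:
  motion:
    - [0,0,-0.11,40,-43,-10,40]
    - [0,0,-0.23,81,-86,-20,20]
    - [0,0,-0.35,122,-130,-30,0]
    - [0,0,-0.47,165,-175,-40,0]
    - [0,0,-0.59,207,-221,-50,0]
    - [0,0,-0.71,249,-266,-60,0]
    - [0,0,-0.83,292,-311,-69,0]
    - [0,0,-0.95,334,-356,-69,0]
    - [0,0,-1.06,375,-400,-69,0]
    - [0,0,-1.138,406,-432,-69,0]

```text
t: 2.8
eef_pos: [0.471, -0.0475, 0.3008]
tool_rot: [0.0, 0.705, 0.709, 0.0]
contact_force: [0.8, -1.0, -0.3]
gripper_width: 0.002
grasp_force: 0.0
```

Run:
```python
from h import *
np.set_printoptions(precision=4,suppress=True)
o=bot.get_obs();w=bot.read_camera("wrist");T=wristT(w,o);save(w,"w1.png")
print(o["t"],o["eef_pos"],o["tool_rot"],o["gripper_width"],np.abs(o["joint_vel"]).max())
for n,z in dict(pivot=.052,stop_pin=.055,roller_top=.112,pedal_pad=.061).items():
    for e in bot.tip_of(n,w)[:2]: print(n,round(e["score"],2),np.round(e["xy"]),atz(ray(w,e["xy"],T),z))
print(row((.45,.33,.25),39))
```

```text
2.8 [ 0.471  -0.0475  0.3008] [0.0005 0.7053 0.7089 0.0004] 0.0015845769987975942 0.4304090621178056
pivot 0.67 [410. 113.] [0.5842 0.0206 0.052 ]
stop_pin 0.68 [349. 120.] [0.5092 0.0121 0.055 ]
stop_pin 0.18 [410. 111.] [0.5828 0.0227 0.055 ]
roller_top 0.57 [427. 227.] [ 0.5965 -0.1048  0.112 ]
[ -0.      0.     -0.682 381.168 -20.716  50.035]
```

View pics/w1.png

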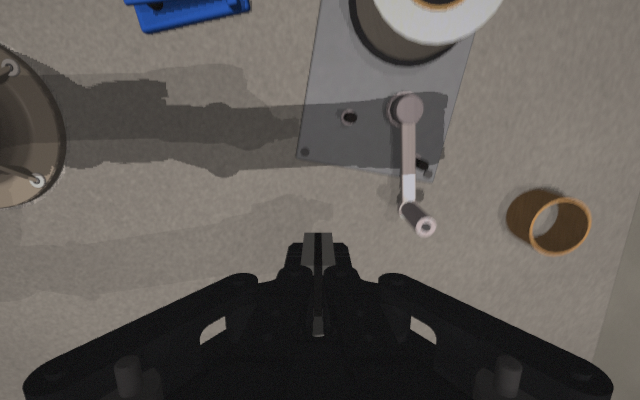

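The wrist view shows the pivot cap at px (408,110), the roller top at (426,227) and the stop pin at (349,118). All three agree with the other views. Next I go over to the treadle.

>>> jog_arm:
  motion:
    - [0,0,-0.08,35,-2,0,0]
    - [0,0,-0.18,90,-5,0,0]
    - [0,0,-0.28,145,-8,0,0]
    - [0,0,-0.38,200,-11,0,0]
    - [0,0,-0.48,255,-14,5,0]
    - [0,0,-0.58,310,-17,20,0]
    - [0,0,-0.65,355,-20,40,0]
    - [0,0,-0.682,381,-21,50,0]
    - [0,0,-0.682,381,-21,50,0]

```text
t: 4.18
eef_pos: [0.4493, 0.3307, 0.2491]
tool_rot: [-0.001, 0.43, 0.903, -0.001]
contact_force: [-0.0, -0.5, 0.0]
gripper_width: -0.001
grasp_force: 0.0
```

Run:
```python
from h import *
np.set_printoptions(precision=4,suppress=True)
o=bot.get_obs();w=bot.read_camera("wrist");T=wristT(w,o);save(w,"w2.png")
t=bot.read_camera("side")
print(o["t"],o["eef_pos"],o["tool_rot"],o["contact_force"])
for n,z in dict(pedal_pad=.061,treadle=0).items():
    for e in bot.tip_of(n,w)[:3]:
        print(n,round(e["score"],2),np.round(e["xy"]),atz(ray(w,e["xy"],T),z))
        for f in bot.tip_of(n,t)[:3]: print("   ",f["xy"],tri([ray(w,e["xy"],T),ray(t,f["xy"])]))
```

```text
4.175 [0.4493 0.3307 0.2491] [-0.0008  0.4297  0.903  -0.0007] [-0.0286 -0.537   0.0126]
pedal_pad 0.91 [110. 198.] [0.2856 0.1673 0.061 ]
    [278.0, 121.8] (array([0.3939, 0.2667, 0.2199]), [0.04754771472563035, 0.04754771472563051])
    [219.9, 146.8] (array([0.281 , 0.2221, 0.1472]), [0.03486493640558089, 0.03486493640558085])
    [277.6, 147.6] (array([0.3765, 0.2224, 0.1536]), [0.0547593431169772, 0.0547593431169773])
pedal_pad 0.75 [569. 202.] [0.6834 0.4843 0.061 ]
    [278.0, 121.8] (array([0.4998, 0.4112, 0.1785]), [0.06995075128745998, 0.06995075128746])
    [219.9, 146.8] (array([0.3463, 0.326 , 0.2422]), [0.16025493547951233, 0.16025493547951236])
    [277.6, 147.6] (array([0.5141, 0.4079, 0.1093]), [0.10726403949067206, 0.1072640394906721])
pedal_pad 0.68 [448.  33.] [0.4583 0.5206 0.061 ]
    [278.0, 121.8] (array([0.4628, 0.5244, 0.0523]), [0.003205420727195053, 0.003205420727195018])
    [219.9, 146.8] (array([0.3502, 0.5104, 0.0137]), [0.11582864094818666, 0.11582864094818664])
    [277.6, 147.6] (array([ 0.4739,  0.5895, -0.1045]), [0.009079427931879425, 0.00907942
[... 349 characters left out ...]
1108345452])
treadle 0.84 [344. 165.] [0.4737 0.354  0.    ]
    [286.5, 158.6] (array([ 0.4731,  0.3538, -0.0027]), [0.0009928052249208708, 0.0009928052249208157])
    [229.2, 156.7] (array([0.3662, 0.3477, 0.0579]), [0.09728714432120289, 0.09728714432120285])
    [345.6, 132.3] (array([0.5728, 0.3425, 0.0812]), [0.11220859354986414, 0.11220859354986387])
treadle 0.55 [227.  29.] [0.2682 0.389  0.    ]
    [286.5, 158.6] (array([0.3829, 0.3561, 0.0487]), [0.09674111768065846, 0.09674111768065852])
    [229.2, 156.7] (array([0.2704, 0.389 , 0.0076]), [0.0005246969132757241, 0.0005246969132756921])
    [345.6, 132.3] (array([0.5116, 0.3117, 0.2101]), [0.17379784371124898, 0.1737978437112491])
```

View pics/w2.png

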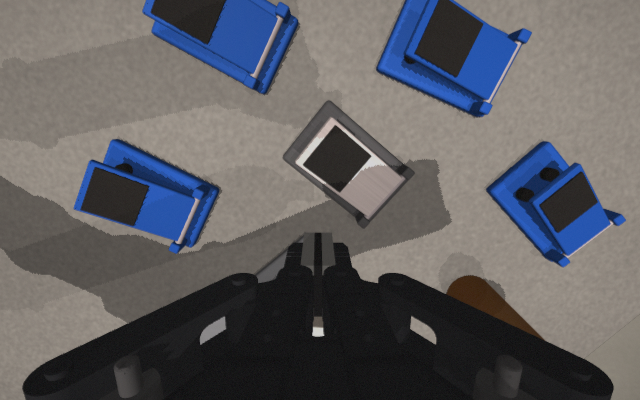

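The grey treadle's black pad is centred at px (336,156), and the blue look-alikes stand around it.

Run:
```python
from h import *
np.set_printoptions(precision=4,suppress=True)
o=bot.get_obs();w=bot.read_camera("wrist");T=wristT(w,o);t=bot.read_camera("side");tp=bot.read_camera("top")
a=(336,156)
print(tri([ray(w,a,T),ray(t,(277.6,147.6))]),tri([ray(w,a,T),ray(tp,(218,233))]))
x=atz(ray(w,a,T),.061);print(x,atz(ray(w,a,T),.05));print(row((x[0],x[1],.08),39))
for p in ((411,172),(363,224),(333,102),(285,155)): print(atz(ray(w,p,T),.01))
```

```text
(array([0.4482, 0.3592, 0.0453]), [0.0054274211501913455, 0.005427421150191409]) (array([0.4496, 0.3611, 0.0763]), [0.00010428593653520335, 0.00010428593653511231])
[0.4517 0.3601 0.061 ] [0.4531 0.3594 0.05  ]
[  0.      0.      0.001  21.662  20.266 170.379]
[0.5442 0.4007 0.01  ]
[0.543  0.3107 0.01  ]
[0.4145 0.4036 0.01  ]
[0.4085 0.3181 0.01  ]
```

>>> jog_arm:
  motion:
    - [0,0,0,7,7,30,0]
    - [0,0,0,15,14,80,0]
    - [0,0,0,22,20,130,0]
    - [0,0,0,22,20,165,0]
    - [0,0,0,22,20,180,0]
    - [0,0,0,22,20,190,0]
    - [0,0,0,22,20,198,0]
    - [0,0,0,22,20,204,0]
    - [0,0,0,22,20,208,0]
    - [0,0,0,22,20,208,0]

```text
t: 6.08
eef_pos: [0.4506, 0.3613, 0.0437]
tool_rot: [-0.0, 0.43, 0.903, 0.001]
contact_force: [-6.2, -0.9, 7.9]
gripper_width: -0.002
grasp_force: 3.6
```

>>> jog_arm:
  motion:
    - [0,0,0,0,0,2,0]
    - [0,0,0,0,0,4,0]
    - [0,0,0,0,0,5,0]
    - [0,0,0,0,0,5,0]

```text
t: 6.58
eef_pos: [0.4506, 0.3615, 0.0391]
tool_rot: [0.0, 0.43, 0.903, 0.001]
contact_force: [-5.3, -1.0, 9.0]
gripper_width: 0.001
grasp_force: 4.4
```

>>> jog_arm:
  motion:
    - [0,0,0,0,0,2,0]
    - [0,0,0,0,0,4,0]
    - [0,0,0,0,0,5,0]
    - [0,0,0,0,0,5,0]

```text
t: 7.08
eef_pos: [0.4507, 0.3617, 0.0381]
tool_rot: [0.002, 0.43, 0.903, 0.0]
contact_force: [-13.5, -12.8, 47.2]
gripper_width: -0.002
grasp_force: 23.8
```

The stop is reached: force jumped from 9 N to 47 N at z = 0.038. I'll let the pedal up and travel to the roller.

>>> jog_arm:
  motion:
    - [0,0,0,0,0,-6,0]
    - [0,0,0,0,0,-16,0]
    - [0,0,0,0,0,-30,0]
    - [0,0,0,0,0,-60,0]
    - [0,0,0,0,0,-110,0]
    - [0,0,0,0,0,-165,0]
    - [0,0,0,0,0,-210,0]
    - [0,0,0,0,0,-230,0]
    - [0,0,0,0,0,-230,0]

```text
t: 8.2
eef_pos: [0.4515, 0.3606, 0.2633]
tool_rot: [0.001, 0.43, 0.903, 0.001]
contact_force: [-0.5, -0.1, -0.1]
gripper_width: -0.002
grasp_force: 0.0
```

Run:
```python
from h import *
np.set_printoptions(precision=4,suppress=True)
o=bot.get_obs();w=bot.read_camera("wrist");T=wristT(w,o);save(w,"w3.png")
print(o["eef_pos"],row((.595,-.16,.25),5.7))
```

```text
[0.4515 0.3606 0.2633] [  -0.       0.001    0.582 -494.395 -215.77    11.947]
```

View pics/w3.png

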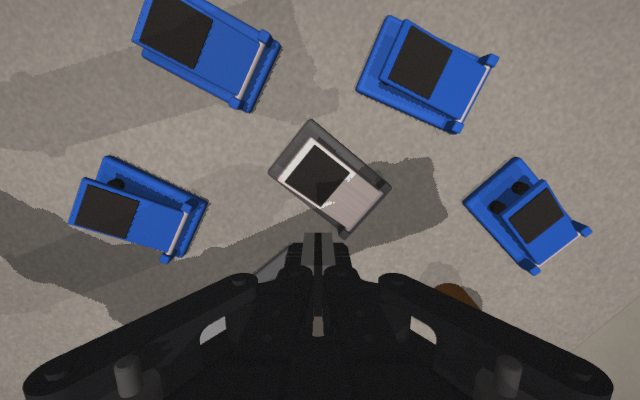

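The pedal is up again (pad at px (317,176), same look as before). I move on to the roller and open the fingers on the way.

>>> jog_arm:
  motion:
    - [0,0,0.03,-30,-13,0,0]
    - [0,0,0.09,-80,-35,0,0]
    - [0,0,0.16,-135,-59,0,0]
    - [0,0,0.22,-190,-83,0,0]
    - [0,0,0.29,-245,-107,0,20]
    - [0,0,0.35,-300,-131,0,40]
    - [0,0,0.42,-355,-155,3,60]
    - [0,0,0.48,-410,-179,6,70]
    - [0,0,0.55,-465,-203,10,70]
    - [0,0,0.582,-494,-216,12,70]

```text
t: 9.5
eef_pos: [0.5936, -0.1634, 0.2471]
tool_rot: [-0.002, 0.673, 0.74, -0.002]
contact_force: [0.4, 1.0, -0.4]
gripper_width: 0.816
grasp_force: 0.0
```

>>> jog_arm:
  motion:
    - [0,0,0,0,0,0,70]
    - [0,0,0,0,0,0,70]

```text
t: 9.75
eef_pos: [0.5945, -0.1572, 0.2493]
tool_rot: [-0.001, 0.67, 0.742, 0.0]
contact_force: [-0.3, 0.7, -0.1]
gripper_width: 0.815
grasp_force: 0.0
```

Run:
```python
from h import *
np.set_printoptions(precision=4,suppress=True)
o=bot.get_obs();w=bot.read_camera("wrist");T=wristT(w,o);save(w,"w4.png");t=bot.read_camera("top");s=bot.read_camera("side")
print(o["t"],o["eef_pos"],o["tool_rot"],o["gripper_width"])
for n,z in dict(pivot=.052,stop_pin=.055,roller_top=.112).items():
    e=(bot.tip_of(n,w) or [None])[0]
    if e:
        print(n,round(e["score"],2),np.round(e["xy"]),atz(ray(w,e["xy"],T),z))
        print(tri([ray(w,e["xy"],T)]+[ray(p,f[0]["xy"]) for p in (s,t) if (f:=bot.tip_of(n,p))]))
print(row((.597,-.106,.15),5.7))
```

```text
9.75 [ 0.5945 -0.1572  0.2493] [-0.0012  0.6699  0.7424  0.    ] 0.8146151111871143
roller_top 0.94 [326. 132.] [ 0.5969 -0.1058  0.112 ]
(array([ 0.5942, -0.1045,  0.1062]), [0.003345403196055353, 0.0029470278833144685, 0.0008928324142743387])
[  0.      0.      0.001  52.361   7.389 100.515]
```

View pics/w4.png

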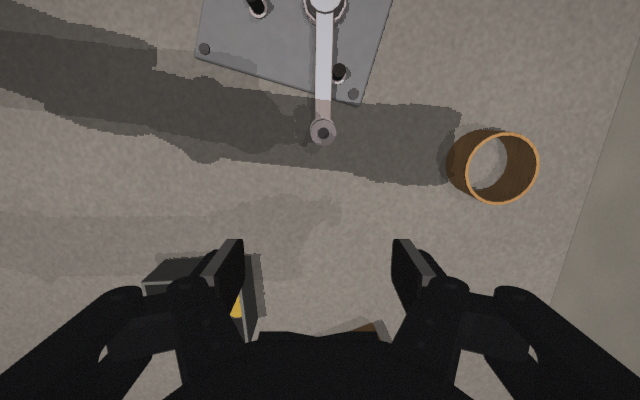

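The wrist view shows the roller top at px (322,131) with the bar running up to the pivot, and the finger gap clear on both sides. I descend around the roller.

>>> jog_arm:
  motion:
    - [0,0,0,20,3,5,70]
    - [0,0,0,45,6,30,70]
    - [0,0,0,52,7,75,70]
    - [0,0,0,52,7,120,70]
    - [0,0,0,52,7,155,70]
    - [0,0,0,52,7,177,60]
    - [0,0,0,52,7,177,45]
    - [0,0,0,52,7,177,35]

```text
t: 11.15
eef_pos: [0.5973, -0.1059, 0.0743]
tool_rot: [0.0, 0.671, 0.742, 0.001]
contact_force: [0.5, -0.2, 0.0]
gripper_width: 0.409
grasp_force: 0.0
```

>>> jog_arm:
  motion:
    - [0,0,0,0,0,0,25]
    - [0,0,0,0,0,0,15]
    - [0,0,0,0,0,0,10]
    - [0,0,0,0,0,0,10]
  grip_force: 60

```text
t: 11.65
eef_pos: [0.5945, -0.1067, 0.0745]
tool_rot: [-0.001, 0.671, 0.741, -0.002]
contact_force: [-9.7, -0.6, 8.5]
gripper_width: 0.267
grasp_force: 58.2
```

```bash
cat >> h.py <<'E'
def arc(phi,piv,r,tht,n=9,extra=0):
    """rows turning the held roller clockwise about the pivot, rel. to present tool pose; phi rad total; tht: bar heading now rad"""
    o=bot.get_obs();R0=R.from_quat(np.roll(o["tool_rot"],-1));out=[]
    u=lambda a:np.array([np.cos(a),np.sin(a),0])
    for f in np.linspace(0,1,n+1)[1:]:
        d=r*(u(tht-f*phi)-u(tht)); out.append(np.round(np.r_[0,0,f*phi,R0.inv().apply(d)*1000],3))
    return np.array(out)
E
python3 - <<'E'
from h import *
np.set_printoptions(precision=4,suppress=True)
o=bot.get_obs();w=bot.read_camera("wrist");save(w,"w5.png")
print(o["t"],o["eef_pos"],o["tool_rot"],o["gripper_width"],o["grasp_force"],o["contact_force"])
v=o["eef_pos"][:2]-[.584,.021];t=np.arctan2(v[1],v[0]);print(np.degrees(t),np.hypot(*v))
print(np.round(arc(1.30,None,.13,t,20),2)[:,2:5])
E
```

```text
11.65 [ 0.5945 -0.1067  0.0745] [-0.0011  0.6711  0.7414 -0.0015] 0.26666969788587974 58.1883841753006 [-9.7195 -0.5637  8.5497]
-85.27855167240062 0.1281205011888176
[[   0.06    0.42   -8.44]
 [   0.13    1.38  -16.83]
 [   0.2     2.89  -25.14]
 [   0.26    4.94  -33.34]
 [   0.32    7.51  -41.39]
 [   0.39   10.6   -49.25]
 [   0.46   14.2   -56.9 ]
 [   0.52   18.28  -64.29]
 [   0.58   22.84  -71.41]
 [   0.65   27.85  -78.21]
 [   0.72   33.29  -84.67]
 [   0.78   39.14  -90.77]
 [   0.84   45.37  -96.48]
 [   0.91   51.96 -101.76]
 [   0.98   58.88 -106.61]
 [   1.04   66.1  -111.  ]
 [   1.1    73.59 -114.91]
 [   1.17   81.31 -118.33]
 [   1.24   89.25 -121.23]
 [   1.3    97.35 -123.62]]
```

View pics/w5.png

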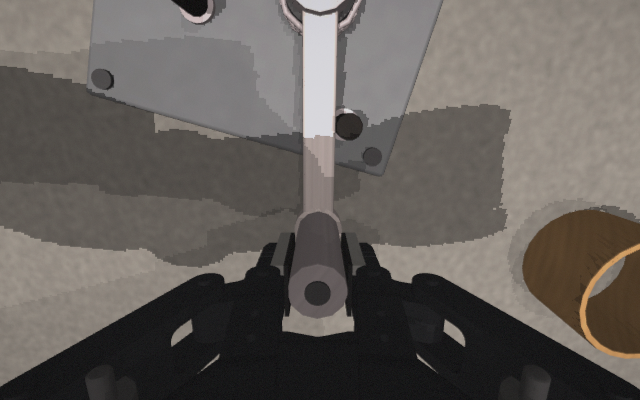

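The roller sits squarely between the pads at px (317,292), with the bar pointing straight up the picture. Now I wind the first half.

>>> jog_arm:
  motion:
    - [0,0,0.065,0.4,-8.4,0,10]
    - [0,0,0.13,1.4,-16.8,0,10]
    - [0,0,0.195,2.9,-25.1,0,10]
    - [0,0,0.26,4.9,-33.3,0,10]
    - [0,0,0.325,7.5,-41.4,0,10]
    - [0,0,0.39,10.6,-49.3,0,10]
    - [0,0,0.455,14.2,-56.9,0,10]
    - [0,0,0.52,18.3,-64.3,0,10]
    - [0,0,0.585,22.8,-71.4,0,10]
    - [0,0,0.65,27.9,-78.2,0,10]

```text
t: 12.95
eef_pos: [0.5156, -0.0884, 0.0746]
tool_rot: [0.001, 0.873, 0.488, -0.001]
contact_force: [-1.4, -3.9, 2.4]
gripper_width: 0.266
grasp_force: 59.3
```

Run:
```python
from h import *
np.set_printoptions(precision=4,suppress=True)
o=bot.get_obs()
v=o["eef_pos"][:2]-[.584,.021];t=np.arctan2(v[1],v[0]);print(o["t"],o["q"],np.degrees(t),np.hypot(*v))
R0=R.from_quat(np.roll(o["tool_rot"],-1));y=R0.apply([0,1,0]);print(np.degrees(np.arctan2(y[1],y[0])),o["contact_force"],o["torque"])
print(arc(.65,None,.13,t,10)[:,2:5])
```

```text
12.95 [ 0.3037  0.4614 -0.3148  2.0281  0.2238  0.684  -0.7067] -122.03338877591477 0.12901861138334567
-31.632851967307108 [-1.4362 -3.8728  2.3747] [-0.6496  0.9231  0.5186]
[[  0.065   0.334  -8.442]
 [  0.13    1.215 -16.844]
 [  0.195   2.64  -25.172]
 [  0.26    4.603 -33.389]
 [  0.325   7.095 -41.462]
 [  0.39   10.107 -49.355]
 [  0.455  13.625 -57.036]
 [  0.52   17.634 -64.473]
 [  0.585  22.118 -71.633]
 [  0.65   27.058 -78.487]]
```

>>> jog_arm:
  motion:
    - [0,0,0.065,0.3,-8.4,0,10]
    - [0,0,0.13,1.2,-16.8,0,10]
    - [0,0,0.195,2.6,-25.2,0,10]
    - [0,0,0.26,4.6,-33.4,0,10]
    - [0,0,0.325,7.1,-41.5,0,10]
    - [0,0,0.39,10.1,-49.4,0,10]
    - [0,0,0.455,13.6,-57,0,10]
    - [0,0,0.52,17.6,-64.5,0,10]
    - [0,0,0.585,22.1,-71.6,0,10]
    - [0,0,0.615,24.4,-74.8,0,10]

```text
t: 14.2
eef_pos: [0.4637, -0.0286, 0.0745]
tool_rot: [0.001, 0.98, 0.2, -0.001]
contact_force: [-6.3, -6.9, 8.4]
gripper_width: 0.268
grasp_force: 60.0
```

>>> jog_arm:
  motion:
    - [0,0,0,0,0,0,10]
    - [0,0,0,0,0,0,10]

```text
t: 14.45
eef_pos: [0.4637, -0.0288, 0.0745]
tool_rot: [0.001, 0.98, 0.201, -0.001]
contact_force: [-6.6, -7.7, 9.7]
gripper_width: 0.265
grasp_force: 60.0
```

```bash
cat > st.py <<'E'
from h import *
np.set_printoptions(precision=4,suppress=True)
o=bot.get_obs()
v=o["eef_pos"][:2]-[.584,.021];t=np.arctan2(v[1],v[0]);print(o["t"],o["eef_pos"],np.degrees(t),np.hypot(*v))
R0=R.from_quat(np.roll(o["tool_rot"],-1));y=R0.apply([0,1,0]);print(np.degrees(np.arctan2(y[1],y[0])))
print("force in tool axes",R0.inv().apply(o["contact_force"]),o["torque"],"along back-swing",o["contact_force"][:2]@[-np.sin(t),np.cos(t)])
print(arc(.10,None,.13,t,5)[:,2:5])
E
python3 st.py
```

```text
14.45 [ 0.4637 -0.0288  0.0745] -157.51715653660222 0.13015593064157785
-66.79389066079361
force in tool axes [-9.1261  4.4464 -9.6739] [-0.795   1.4539  0.3148] along back-swing 4.5465616136993425
[[  0.02    0.059  -2.599]
 [  0.04    0.17   -5.197]
 [  0.06    0.332  -7.792]
 [  0.08    0.547 -10.383]
 [  0.1     0.813 -12.969]]
```

>>> jog_arm:
  motion:
    - [0,0,0.015,0,-2,0,10]
    - [0,0,0.03,0,-4,0,10]
    - [0,0,0.045,0,-6,0,10]
    - [0,0,0.045,0,-6,0,10]
    - [0,0,0.045,0,-6,0,10]

```text
t: 15.08
eef_pos: [0.4615, -0.0232, 0.0745]
tool_rot: [0.001, 0.984, 0.179, -0.001]
contact_force: [-6.4, -7.2, 9.2]
gripper_width: 0.261
grasp_force: 60.0
```

```bash
python3 st.py
```

```text
15.075 [ 0.4615 -0.0232  0.0745] -160.13890820147083 0.13021786750685474
-69.38144431190838
force in tool axes [-8.5867  4.4994 -9.1247] [-0.8517  1.3158  0.3264] along back-swing 4.598329293459319
[[  0.02    0.06   -2.599]
 [  0.04    0.173  -5.197]
 [  0.06    0.337  -7.792]
 [  0.08    0.553 -10.382]
 [  0.1     0.821 -12.969]]
```

>>> jog_arm:
  motion:
    - [0,0,0.01,0,-1.3,0,10]
    - [0,0,0.02,0.1,-2.6,0,10]
    - [0,0,0.03,0.1,-3.9,0,10]
    - [0,0,0.03,0.1,-3.9,0,10]

```text
t: 15.58
eef_pos: [0.4616, -0.0222, 0.0745]
tool_rot: [0.002, 0.987, 0.163, 0.0]
contact_force: [-0.1, -14.2, 1.4]
gripper_width: 0.263
grasp_force: 59.9
```

```bash
python3 st.py
```

```text
15.575 [ 0.4616 -0.0222  0.0745] -160.56840629263178 0.12980150734615245
-71.29174071736556
force in tool axes [-4.6806 13.3842 -1.3516] [-2.5605  0.1938  0.0312] along back-swing 13.317911674952537
[[  0.02   -0.007  -2.6  ]
 [  0.04    0.038  -5.199]
 [  0.06    0.135  -7.798]
 [  0.08    0.285 -10.393]
 [  0.1     0.486 -12.985]]
```

>>> jog_arm:
  motion:
    - [0,0,0,0,-1,0,10]
    - [0,0,0,0,-2,0,10]
    - [0,0,0,0,-2,0,10]
    - [0,0,0,0,-2,0,10]

```text
t: 16.08
eef_pos: [0.4615, -0.0218, 0.0745]
tool_rot: [0.003, 0.987, 0.162, 0.0]
contact_force: [1.8, -19.3, -0.4]
gripper_width: 0.265
grasp_force: 60.0
```

```bash
python3 st.py
python3 - <<'E'
from h import *
a=bot.read_camera("wrist")["pixels"];b=bot.read_camera("top")["pixels"][120:300,150:470]
b=cv2.resize(b,(640,360));b=np.vstack([cv2.resize(a,(400,250))]+[cv2.resize(b,(400,225))])
cv2.imwrite("pics/f.png",b[:,:,::-1])
E
```

```text
16.075 [ 0.4615 -0.0218  0.0745] -160.7322363849171 0.12980675973733405
-71.38898963877246
force in tool axes [-4.4775 18.8444  0.5369] [-3.4848 -0.2508 -0.0694] along back-swing 18.794658755909104
[[  0.02   -0.004  -2.6  ]
 [  0.04    0.044  -5.199]
 [  0.06    0.145  -7.797]
 [  0.08    0.297 -10.393]
 [  0.1     0.501 -12.985]]
```

View pics/f.png

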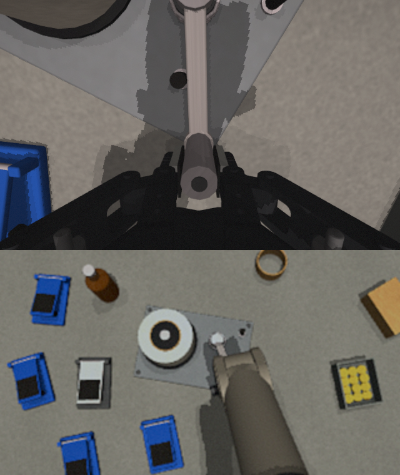

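The wrist view shows the bar against the stop pin at px (178,79). The roller is still gripped, and force rises with almost no travel. The treadle is up and nothing else has moved.

```bash
python3 -c "
from station import bot
print(bot.hand_in())"
```

```text
the job is handed in; nothing more can be done
None
```

I pressed the treadle to its stop and let it come right up, then wound the tension arm to the far stop pin. I handed in at about 16 s with the gripper still holding it there, and nothing else on the bench was disturbed.

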